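Unlock the drying chamber and weigh the jar

TASK

The sample jar inside the small drying chamber has to be weighed. Draw the chamber's safety catch fully out, swing the lid aside by its knob until the chamber mouth is clear and leave it open, then lift the jar out and set it down gently, upright, in the middle of the balance pan and let go. Do not disturb the other things on the table.

Things in the scene. Friction and masses are not known exactly. Their poses are not given: they have to be found in the camera images.
- chamber: Grey square drying chamber, fixed to the table: outside 190 x 190 x 92 mm, inside 160 x 160 mm with 15 mm walls, open at the top under its lid. Origin: centre of its underside on the table; z up, its -x side (vent slots) is the front, its +y side carries the catch on a steel shelf whose top is 90 mm above the table and reaches 205 mm out from the centre. Inner floor 12 mm above the table, rim 92 mm.
- lid (a joint): Angle of the aluminium lid about its upright hinge (rad): 0 closed, grows anticlockwise seen from above, hard stop at 1.70 (lid beside the chamber's -y side). Blocked near 0 by the bolt while the catch is in. Its top is 104 mm above the table, raised panel 106 mm. It stays where it is left; about 2 to 3 N at the knob moves it. The mouth is clear from about 1.45.
- lid_knob (a point): Point on the axis of the round upright black knob on the lid, 10 mm below its top: this point is 154 mm above the table. The knob's head is 30 to 32 mm across from 128 to 156 mm above the table, top at 164 mm, on an 18 mm stem. With the lid shut it lies at chamber x 0, y -15 mm; it moves in a level circle of 135 mm radius about lid_hinge and turns with the lid (a tight grip must turn with it, or the knob rolls between the fingers).
- lid_hinge (a point): Point on the lid's upright hinge axis, at the rear right corner of the chamber (chamber x +103, y -103 mm), level with the lid's top, 104 mm above the table. A boss there rises 4 mm higher.
- catch (a joint): Travel of the slide-bolt catch along the chamber's +y axis (m): 0 to 0.004 engaged at the start, hard stop at 0.032 fully drawn; the lid is free beyond about 0.020. It slides with about 3 N friction and stays where it is left.
- catch_grip (a point): Point on the middle of the catch's upright black paddle, 20 mm below its top, 130 mm above the table. The paddle is 60 mm long along chamber x, 16 mm thick along chamber y, and stands from 100 to 150 mm above the table on a 20 mm wide flat steel bolt; the nose of the bolt sits between two lugs at the lid's edge (lugs reach chamber y 116 mm, top 104 mm). The paddle's middle is at chamber y 145 mm when engaged. The point moves with the catch.
- jar: The jar to weigh: closed clear screw-top jar, 51 mm diameter, 72 mm tall, inside the chamber on its floor (hidden by the lid at first), up to 12 mm from the middle. Origin: centre of its underside, z up. About 0.09 to 0.18 kg.
- balance: White laboratory balance, fixed to the table: 200 x 160 mm, body 40 mm high, small display on its front (-x) part up to about 50 mm high. Origin: centre of its underside; z up.
- pan (a point): Centre of the top of the balance's round steel pan, 120 mm diameter, 58 mm above the table; 25 mm behind the middle of the balance.
- spare_jar: Bystander: another closed jar of the same shape, 51 x 51 x 72 mm, standing on the table behind the work. Origin: centre of its underside.
- tin: Bystander: round lidded tin, 66 mm diameter, 44 mm tall, on the table. Origin: centre of its underside.
- small_core: Bystander: small asphalt core, 50 mm diameter, 53 mm tall, upright on the table. Origin: centre of its underside.
- slice: Bystander: flat asphalt core slice, 99 mm diameter, 26 mm thick, on the table to the right. Origin: centre of its underside.

How it is judged:
By the outcome, as a careful person would: the job done as asked, in the order asked, and still so for the second after the job is handed in, with the robot touching nothing.
It also fails if it takes over 67 s, if anything falls off the work surface, if the arm or the gripper's body presses on something with over 40 N, if the wrist force passes 120 N, or if a joint passes its speed limit or range.

ROBOT

A 6-joint arm with a two-finger parallel gripper is mounted at the origin on a cart in front of the work surface, level with it; the furniture and walls round the work are solid. World frame = base frame: x ahead of the robot, y to its left, z up, the work surface at z = 0. Lengths are in m, angles in rad, forces in N, time in s.
With the tool pointing down it reaches from about 0.35 to 0.775 m from the base axis. Payload 7.3 kg.
Tool frame: the origin (TCP) lies on the centre line of the jaws, within the pads' length; the fingertips stand 17 mm ahead of it and the grasp point (between the pads) lies 2 mm behind it (robot.tcp_to_tips is the distance from the TCP to the fingertips, in m); z points along the fingers, y is the line along which they close (so a half turn about z gives the same grasp; the last joint's range is limited). The gripper opens to 92 mm and grips with 3 to 60 N. Pads are 19 mm wide; open, the fingers measure 130 mm over their backs; the gripper's body (75 mm by 190 mm) begins 47 mm behind the grasp point.
Start: joints at [-1.453, 0.342, 1.524, -0, 1.275, -0.146], TCP at [0.137, -0.507, 0.244] pointing down, gripper open.
Joint ranges: [-2.53, 2.53], [-0.77, 2.02], [0.04, 2.7], [-1, 4.14], [0.28, 2.66], [-3.11, 3.11]. Speed limits (rad/s): [2.57, 2.57, 3.14, 3.14, 3.14, 3.14].

INTERFACE

Orientations are given as [roll, pitch, yaw] about the fixed x, y, z axes, in that order (R = Rz(yaw) Ry(pitch) Rx(roll)).
In Python, from cell import robot gives the robot as it stands. The module is installed in compiled form; this text tells all that it offers.
- The arm moves only by the tool carry_out, never from a script. Its argument "commands" is a list of rows, each a list of 3 entries, a list of its own where there are three numbers: the shift along the tool's x, y, z in m, then the turn about the tool's z in rad, then the opening, from 0 (shut) to 1 (fully open). In form: [[[dx, dy, dz], yaw, claw], ...]. A call has 1 to 20 rows; each row shifts and turns the commanded pose from where the row before left it, along the tool's axes as they then stand; what a row does not reach is not made up. A row lasts 1/8 s, in which the tool goes at most 62.5 mm and 10.7 degrees, less where a joint would pass 70% of its speed; a pose out of reach is approached as far as the arm can. A call is refused whole if a number of a shift passes 0.0625 or a number of a turn 0.188, either way. A call with a gripper value outside its range is refused whole. The fingers move at their own pace and stop on an object; "newtons" is the grip in N (left out, the last holds). Time passes only in rows, so rows that do not move let the fingers close. It gives the time, the measured TCP pose, the force, the opening and the grip force at its end, in the units of the state.
- robot.observe(): the state, without advancing time (a new reading comes with each control period).
- robot.read_camera(name): name is "scene" or "side" or "wrist"; returns a dict with "pixels" (400x640x3 uint8, red, green, blue), "fx", "fy", "cx", "cy" (pixels), "k1" (the pictures are not rectified: a ray, as slopes to the right and down, at radius r is drawn at 1 + k1 r^2 times it, then the intrinsics apply), "view" (4x4, takes a point from world to camera coordinates); the wrist camera has in their place "T_tool_cam" (4x4, takes a point from camera to tool coordinates, whose origin is the TCP and whose axes are the flange's). Camera axes: x right, y up, looking along -z (the intrinsics and any distortion apply to the point x, -y, -z); pixel columns grow to the right and rows downward; lengths in m; the calibration is good to about 2 mm. A picture is of the moment at which its call begins: read the wrist's pose just before it. There is no depth.
- robot.hand_in(): hands the job in; it is judged then, once.
Trained networks look in a picture, given as the dict that the camera call returned (one of the last four; its "shot" number tells which), for a name from the list of things; names that differ only in an ending like _2 or _b are one class to them, and where a whole thing is asked for, a point or a joint stands for the part that bears it (a point fixed in the world has none). Each returns a list of dicts, best first, with "p" (0 to 1); they miss things now and then, are a little off and sometimes report something else, mostly with a low value. They report only what shows in the picture. A call takes as long as a camera call.
- robot.find_in(picture, name): "at" ([column, row] in pixels, amid what is visible of it).
- robot.tip_of(picture, name): "at" ([column, row] in pixels: a listed point, or the origin of a listed thing).
The state is a dict: "time": time; "qpos": joint angles; "qvel": joint speeds; "joint_efforts": joint torques, N m; "tool_pos": TCP position; "tool_rot": TCP orientation; "contact_force": force on the tool from outside, world axes, zero at the start; "torque": the same for the moment, N m; "opening": finger opening in m; "grip_force": force on a finger pad.
Only numpy, scipy, OpenCV 4.12 (cv2) and the standard library are available. Lean on these libraries where they do the work, as an engineer would, in place of code of your own. Each camera call takes 0.05 s, during which the arm holds its last target. There are 200 camera calls.

## Working session

There is one attempt and no reset: what is moved stays moved. The work goes in short steps, Python scripts to look and compute and a tool call to move; the robot and the scene stay as the last step left them, time stands still between calls to the robot, and variables do not carry over. Pictures are saved under pics/ and viewed, at most 10 in all, crops included, and the job is handed in when it is done.

Besides the shell and the picture viewer there is one more tool, called after "Call:" in YAML: its name, and indented under it one key for each argument. carry_out: Moves the arm, as the interface text tells. Its arguments: {"type":"object","properties":{"commands":{"type":"array"},"newtons":{"type":"number"}},"required":["commands"]}

```bash
mkdir -p pics; cat > h.py <<'E'
from cell import robot
import numpy as np, cv2
def px2ray(c,uv):
    u=np.array([(uv[0]-c["cx"])/c["fx"],(uv[1]-c["cy"])/c["fy"]]); s=u.copy()
    for _ in range(20): s=u/(1+c["k1"]*(s@s))
    return np.array([s[0],-s[1],-1.])
def ray(c,uv,T=None):
    d=px2ray(c,uv)
    M=np.linalg.inv(c["view"]) if T is None else T@c["T_tool_cam"]
    return M[:3,3],M[:3,:3]@d
def atz(c,uv,z,T=None):
    o,d=ray(c,uv,T); return o+d*(z-o[2])/d[2]
def tri(rs):
    A=0;b=0
    for o,d in rs:
        d=d/np.linalg.norm(d);P=np.eye(3)-np.outer(d,d);A=A+P;b=b+P@o
    return np.linalg.solve(A,b)
def proj(c,p):
    q=(np.array(c["view"])@np.r_[p,1])[:3]; s=np.array([q[0],-q[1]])/-q[2]; s=s*(1+c["k1"]*(s@s))
    return [s[0]*c["fx"]+c["cx"],s[1]*c["fy"]+c["cy"]]
def tool():
    from scipy.spatial.transform import Rotation as R
    s=robot.observe();T=np.eye(4);T[:3,3]=s["tool_pos"];r=np.array(s["tool_rot"])
    T[:3,:3]=R.from_euler("xyz",r).as_matrix() if r.shape==(3,) else r
    return T
Z=dict(lid_knob=.154,lid_hinge=.104,catch_grip=.130,pan=.058,chamber=0,balance=0,spare_jar=0,tin=0,small_core=0,slice=0,jar=.012)
E
python3 - <<'E'
from h import *
np.set_printoptions(precision=4,suppress=True)
print(robot.observe())
cs={n:robot.read_camera(n) for n in("scene","side")}
for n,c in cs.items():
    cv2.imwrite(f"pics/{n}0.png",c["pixels"][...,::-1])
    print(n,np.linalg.inv(c["view"])[:3,3])
for k,z in Z.items():
    rs=[]
    for n,c in cs.items():
        r=robot.tip_of(c,k)[:2]
        for i in r: print(k,n,np.round(i["p"],2),np.round(i["at"],1),atz(c,i["at"],z))
        if r: rs.append(ray(c,r[0]["at"]))
    if len(rs)==2: print("   tri",tri(rs))
E
```

```text
{'time': 0.0, 'qpos': array([-1.453 ,  0.3427,  1.5251,  0.    ,  1.2754, -0.146 ]), 'qvel': array([-0.001 ,  0.0006,  0.0003, -0.0001,  0.0008,  0.0012]), 'joint_efforts': array([ -0.0004, -43.1244, -24.4223,   0.0719,   0.056 ,  -0.0002]), 'tool_pos': array([ 0.1369, -0.5064,  0.243 ]), 'tool_rot': array([-3.14  , -0.0002,  0.2638]), 'contact_force': array([ 0.0866,  0.1937, -0.7051]), 'torque': array([-0.021 ,  0.0116, -0.0535]), 'grip_force': 0.0, 'opening': 0.09137243123352722}
scene [-0.027  -1.163   0.8899]
side [0.6653 1.0057 0.5241]
lid_knob scene 0.82 [300.8 204.3] [ 0.5191 -0.0927  0.154 ]
lid_knob side 0.87 [357.2 176.8] [ 0.5498 -0.0309  0.154 ]
lid_knob side 0.51 [358.1 224.2] [0.5771 0.2668 0.154 ]
   tri [ 0.5392 -0.0674  0.138 ]
lid_hinge scene 0.83 [344.8 213.2] [ 0.6603 -0.1365  0.104 ]
lid_hinge side 0.66 [320.3 181.5] [ 0.6528 -0.1285  0.104 ]
   tri [ 0.656  -0.1371  0.1031]
catch_grip scene 0.74 [270.5 185. ] [0.5007 0.1078 0.13  ]
catch_grip side 0.57 [376.6 199.6] [0.5092 0.0776 0.13  ]
   tri [0.505  0.0984 0.1362]
pan scene 0.92 [259.5 174.4] [0.5465 0.3298
[... 490 characters left out ...]
9 ]
spare_jar scene 0.74 [321.9 189.8] [0.7617 0.1933 0.    ]
spare_jar side 0.64 [281.  268.8] [0.7515 0.1988 0.    ]
   tri [ 0.7564  0.1926 -0.0011]
tin scene 0.74 [348.2 203.5] [0.8002 0.0529 0.    ]
tin side 0.77 [271.3 238.3] [0.7911 0.0447 0.    ]
   tri [0.7932 0.047  0.0031]
small_core scene 0.55 [378.1 241.2] [ 0.7588 -0.2044  0.    ]
small_core side 0.56 [283.3 208.6] [ 0.773  -0.1563  0.    ]
small_core side 0.21 [321.1 181.7] [ 0.6466 -0.4071  0.    ]
   tri [ 0.7745 -0.1874 -0.0151]
slice scene 0.95 [385.6 288.6] [ 0.6393 -0.4105  0.    ]
slice scene 0.52 [347.3 205. ] [0.7911 0.045  0.    ]
slice side 0.5 [321.  183.6] [ 0.6472 -0.3863  0.    ]
   tri [ 0.6461 -0.4041 -0.0073]
```

View pics/scene0.png

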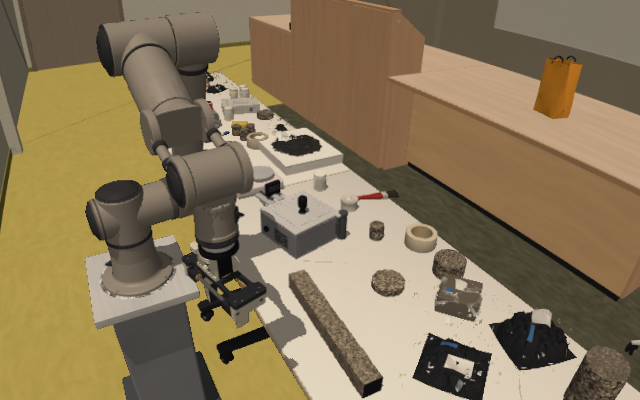

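View pics/side0.png

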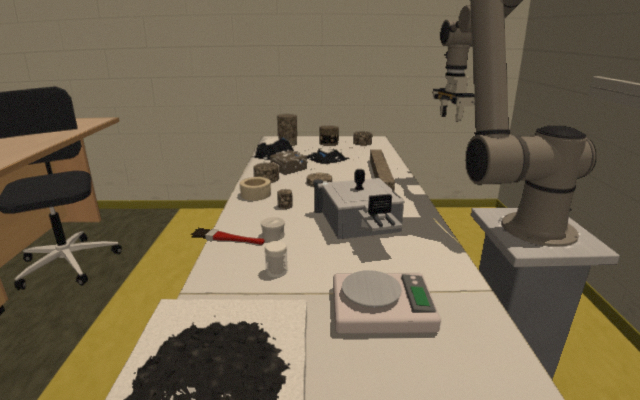

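The scene picture shows the knob at (303,204) and the paddle at (273,187). The side picture shows the pan at (371,290), the paddle at (380,204), and the balance clear of obstacles. The network detections agree with all of these. Next I move to a view above the catch.

```bash
cat >> h.py <<'E'
def plan(pos,yaw,n,claw,start=None,show=True):
    """rows from the present pose (or start=(pos,yaw)) to pos,yaw straight in n rows"""
    s=robot.observe(); p0,y0=(np.array(s["tool_pos"]),s["tool_rot"][2]) if start is None else start
    p0=np.array(p0,float);d=(np.array(pos)-p0)/n; t=-(yaw-y0)/n; y=y0; rows=[]
    for i in range(n):
        c,q=np.cos(y),np.sin(y)
        rows.append([[round(float(c*d[0]+q*d[1]),4),round(float(q*d[0]-c*d[1]),4),round(float(-d[2]),4)],round(float(t),4),claw]); y-=t
    print(str(rows).replace(" ",""))
E
python3 - <<'E'
from h import *
c=robot.read_camera("wrist");print(np.round(c["T_tool_cam"],3),c["fx"])
plan([.45,.02,.36],.08,16,1)
E
```

```text
[[ 0.001  0.96   0.281  0.077]
 [ 1.    -0.001 -0.    -0.   ]
 [ 0.     0.281 -0.96  -0.142]
 [ 0.     0.     0.     1.   ]] 311.5189538892132
[[[0.0275,-0.0267,-0.0073],0.0115,1],[[0.0272,-0.027,-0.0073],0.0115,1],[[0.0269,-0.0273,-0.0073],0.0115,1],[[0.0265,-0.0276,-0.0073],0.0115,1],[[0.0262,-0.0279,-0.0073],0.0115,1],[[0.0259,-0.0282,-0.0073],0.0115,1],[[0.0256,-0.0285,-0.0073],0.0115,1],[[0.0252,-0.0288,-0.0073],0.0115,1],[[0.0249,-0.0291,-0.0073],0.0115,1],[[0.0246,-0.0294,-0.0073],0.0115,1],[[0.0242,-0.0297,-0.0073],0.0115,1],[[0.0239,-0.0299,-0.0073],0.0115,1],[[0.0235,-0.0302,-0.0073],0.0115,1],[[0.0232,-0.0305,-0.0073],0.0115,1],[[0.0228,-0.0307,-0.0073],0.0115,1],[[0.0225,-0.031,-0.0073],0.0115,1]]
```

Call:
carry_out:
  commands:
    - [[0.032,-0.025,-0.0073],0.0115,1]
    - [[0.032,-0.026,-0.0073],0.0115,1]
    - [[0.032,-0.026,-0.0073],0.0115,1]
    - [[0.0315,-0.0265,-0.0073],0.0115,1]
    - [[0.031,-0.0267,-0.0073],0.0115,1]
    - [[0.031,-0.027,-0.0073],0.0115,1]
    - [[0.0305,-0.0275,-0.0073],0.0115,1]
    - [[0.03,-0.028,-0.0073],0.0115,1]
    - [[0.03,-0.028,-0.0073],0.0115,1]
    - [[0.0295,-0.0285,-0.0073],0.0115,1]
    - [[0.029,-0.029,-0.0073],0.0115,1]
    - [[0.029,-0.029,-0.0073],0.0115,1]
    - [[0.0285,-0.0295,-0.0073],0.0115,1]
    - [[0.028,-0.03,-0.0073],0.0115,1]
    - [[0.028,-0.03,-0.0073],0.0115,1]
    - [[0.0275,-0.0305,-0.0073],0.0115,1]
    - [[0,0,0],0,1]
    - [[0,0,0],0,1]

```text
time: 3.5
tool_pos: [0.53, 0.0184, 0.3602]
tool_rot: [3.141, 0.001, 0.08]
contact_force: [-0.6, -0.2, -0.5]
opening: 0.0919
grip_force: 0.0
```

```bash
python3 - <<'E'
from h import *
np.set_printoptions(precision=4,suppress=True)
T=tool();w=robot.read_camera("wrist");cs={"scene":robot.read_camera("scene"),"side":robot.read_camera("side")}
print(T[:3,3],robot.observe()["tool_rot"])
cv2.imwrite("pics/w1.png",w["pixels"][...,::-1])
for k in("lid_knob","lid_hinge","catch_grip","chamber","pan"):
    rs=[]
    for n,c in [("w",w),*cs.items()]:
        r=robot.tip_of(c,k)[:1]
        for i in r:
            t=T if n=="w" else None
            print(k,n,round(i["p"],2),np.round(i["at"],1),atz(c,i["at"],Z[k],t)); rs.append(ray(c,i["at"],t))
    if len(rs)>1: print("   tri",tri(rs))
E
```

```text
[0.53   0.0184 0.3602] [3.1413 0.0002 0.0785]
lid_knob w 0.64 [388.7 175.3] [ 0.5419 -0.0616  0.154 ]
lid_knob scene 0.67 [303.1 203.9] [ 0.5267 -0.0938  0.154 ]
lid_knob side 0.94 [358.1 172.4] [ 0.5434 -0.0689  0.154 ]
   tri [ 0.5403 -0.0698  0.1454]
lid_hinge w 0.65 [448.4  77.1] [ 0.6592 -0.13    0.104 ]
lid_hinge scene 0.7 [342.6 212.1] [ 0.6573 -0.1273  0.104 ]
lid_hinge side 0.64 [316.8 182. ] [ 0.6636 -0.1242  0.104 ]
   tri [ 0.6602 -0.1282  0.1033]
catch_grip w 0.58 [255.2 191.6] [0.5039 0.0939 0.13  ]
catch_grip scene 0.76 [271.8 186.1] [0.5015 0.0984 0.13  ]
catch_grip side 0.93 [379.2 201.6] [0.5044 0.0907 0.13  ]
   tri [0.5032 0.0946 0.1313]
chamber w 0.56 [358.3 157.4] [ 0.5385 -0.0466  0.    ]
chamber scene 0.91 [300.3 232.9] [ 0.5449 -0.0382  0.    ]
chamber side 0.84 [358.3 222.8] [ 0.5389 -0.05    0.    ]
   tri [ 0.54   -0.0451  0.0042]
pan w 0.8 [ 83.9 134. ] [0.5504 0.3593 0.058 ]
pan scene 0.95 [257.3 170.6] [0.5513 0.3653 0.058 ]
pan side 0.64 [372.1 286.9] [0.554  0.3561 0.058 ]
   tri [0.5515 0.359  0.06  ]
```

View pics/w1.png

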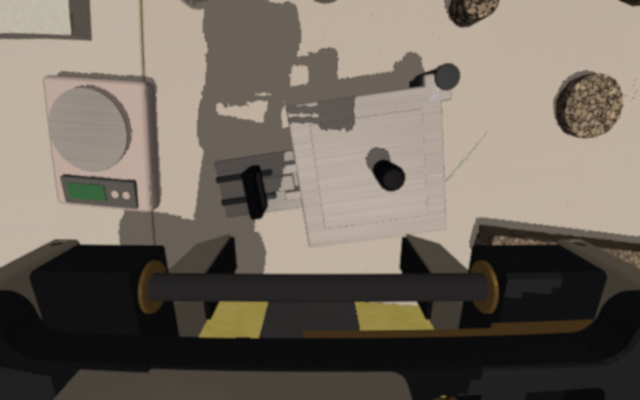

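The wrist picture shows the lid with corners at about (287,104), (440,85), (445,228) and (310,245). The paddle runs from (250,168) to (257,215), and the knob top is at (391,177). I work out the chamber yaw from these.

```bash
python3 - <<'E'
from h import *
np.set_printoptions(precision=4,suppress=True)
T=tool();c=robot.read_camera("wrist")
P=[atz(c,u,.104,T) for u in [(287,104),(440,85),(445,228),(310,245)]];print(np.array(P))
a=lambda d:np.arctan2(d[1],d[0])
print("yaws",a(P[0]-P[3]),a(P[1]-P[2]),a(P[0]-P[1])-np.pi/2,a(P[3]-P[2])-np.pi/2)
h=np.array([.660,-.129]);
for k in((.54,-.045),):print(a(h-np.array(k))+np.pi/4)
print("knob top",atz(c,(391,177),.164,T))
print("paddle top",atz(c,(250,168),.15,T),atz(c,(259,215),.15,T), atz(c,(244,169),.15,T))
im=cv2.resize(c["pixels"][90:260,190:480],None,fx=2.7,fy=2.7,interpolation=cv2.INTER_CUBIC)
cv2.imwrite("pics/w1c.png",im[...,::-1])
E
```

```text
[[ 0.6115  0.0633  0.104 ]
 [ 0.6498 -0.121   0.104 ]
 [ 0.4664 -0.1625  0.104 ]
 [ 0.4266  0.0213  0.104 ]]
yaws 0.22295201986895027 0.2221961138043672 0.20475429243690213 0.2132137745614342
0.1746721990082396
knob top [ 0.5426 -0.0616  0.164 ]
paddle top [0.5374 0.0973 0.15  ] [0.4814 0.0854 0.15  ] [0.5357 0.1042 0.15  ]
```

View pics/w1c.png

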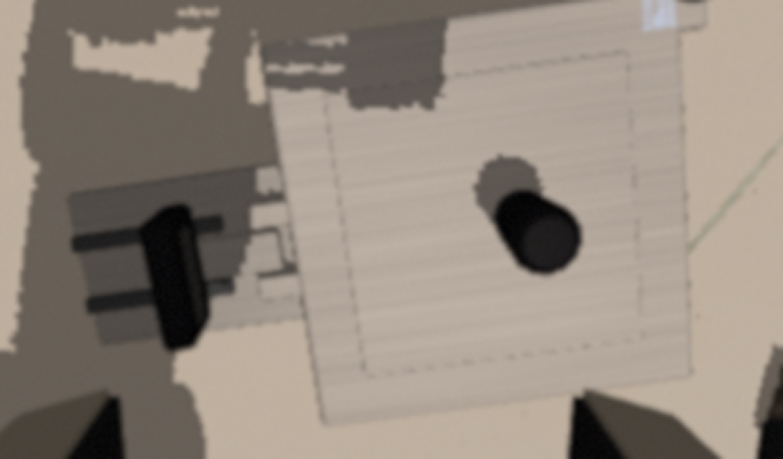

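```bash
python3 - <<'E'
from h import *
plan([.507,.094,.30],.216,5,.6)
plan([.507,.094,.131],.216,7,.6,([.507,.094,.30],.216))
E
```

```text
[[[-0.0035,-0.0154,0.0121],-0.0272,0.6],[[-0.0031,-0.0155,0.0121],-0.0272,0.6],[[-0.0026,-0.0155,0.0121],-0.0272,0.6],[[-0.0022,-0.0156,0.0121],-0.0272,0.6],[[-0.0018,-0.0157,0.0121],-0.0272,0.6]]
[[[0.0,0.0,0.0241],-0.0,0.6],[[0.0,0.0,0.0241],-0.0,0.6],[[0.0,0.0,0.0241],-0.0,0.6],[[0.0,0.0,0.0241],-0.0,0.6],[[0.0,0.0,0.0241],-0.0,0.6],[[0.0,0.0,0.0241],-0.0,0.6],[[0.0,0.0,0.0241],-0.0,0.6]]
```

Call:
carry_out:
  commands:
    - [[-0.0035,-0.0154,0.0121],-0.027,0.6]
    - [[-0.0031,-0.0155,0.0121],-0.027,0.6]
    - [[-0.0026,-0.0155,0.0121],-0.027,0.6]
    - [[-0.0022,-0.0156,0.0121],-0.027,0.6]
    - [[-0.0018,-0.0157,0.0121],-0.027,0.6]
    - [[0,0,0.024],0,0.6]
    - [[0,0,0.024],0,0.6]
    - [[0,0,0.024],0,0.6]
    - [[0,0,0.024],0,0.6]
    - [[0,0,0.024],0,0.6]
    - [[0,0,0.024],0,0.6]
    - [[0,0,0.025],0,0.6]
    - [[0,0,0],0,0.6]
    - [[0,0,0],0,0.1]
    - [[0,0,0],0,0.05]
    - [[0,0,0],0,0]
    - [[0,0,0],0,0]
    - [[0,0,0],0,0]
  newtons: 25

```text
time: 6.7
tool_pos: [0.5071, 0.0942, 0.1314]
tool_rot: [-3.141, -0.001, 0.215]
contact_force: [-0.4, 1.6, 4.1]
opening: 0.0163
grip_force: 25.0
```

```bash
python3 - <<'E'
from h import *
T=tool();c=robot.read_camera("wrist");s=robot.observe();print(s["opening"],s["grip_force"],s["contact_force"],T[:3,3])
a=c["pixels"];b=robot.read_camera("side")["pixels"]
b=cv2.resize(b[130:270,290:450],(457,400))
cv2.imwrite("pics/g1.png",cv2.resize(np.hstack([a[:, :],b]),(800,292))[...,::-1])
E
```

```text
0.015716184556397703 24.98319000005722 [-1.61643229  1.53730599  4.1416456 ] [0.50713423 0.09423679 0.1314037 ]
```

View pics/g1.png

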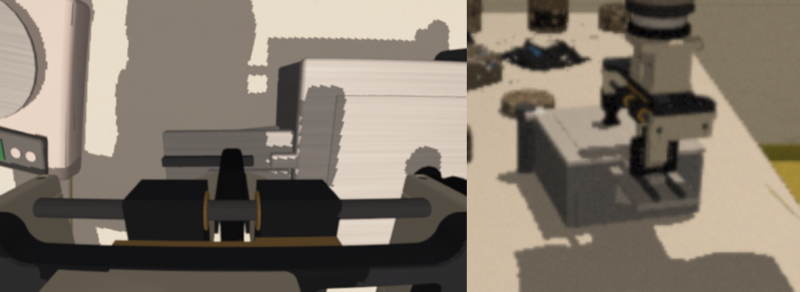

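The paddle is held: the opening of 16 mm matches its thickness. Now I draw it out along tool -y.

Call:
carry_out:
  commands:
    - [[0,-0.003,0],0,0]
    - [[0,-0.004,0],0,0]
    - [[0,-0.004,0],0,0]
    - [[0,-0.004,0],0,0]
    - [[0,-0.004,0],0,0]
    - [[0,-0.004,0],0,0]
    - [[0,-0.003,0],0,0]
    - [[0,-0.002,0],0,0]
    - [[0,0,0],0,0]
    - [[0,0,0],0,0]

```text
time: 8.05
tool_pos: [0.501, 0.1214, 0.1313]
tool_rot: [3.141, -0.0, 0.215]
contact_force: [-1.6, -0.7, 7.0]
opening: 0.0161
grip_force: 25.0
```

Call:
carry_out:
  commands:
    - [[0,-0.001,0],0,0]
    - [[0,-0.001,0],0,0]
    - [[0,-0.001,0],0,0]
    - [[0,0,0],0,0]
    - [[0,0,0],0,0]

```text
time: 8.68
tool_pos: [0.5005, 0.1236, 0.1314]
tool_rot: [3.14, -0.0, 0.215]
contact_force: [-1.6, -4.9, 5.4]
opening: 0.0159
grip_force: 25.0
```

Call:
carry_out:
  commands:
    - [[0,-0.001,0],0,0]
    - [[0,-0.001,0],0,0]
    - [[0,0,0],0,0]
    - [[0,0,0],0,0]

```text
time: 9.18
tool_pos: [0.5005, 0.1238, 0.1313]
tool_rot: [3.137, 0.0, 0.215]
contact_force: [-0.0, -13.6, 5.4]
opening: 0.0157
grip_force: 25.0
```

The force rises without any further motion, so the catch is at its hard stop. I release, lift and move over the knob.

```bash
python3 - <<'E'
from h import *
plan([.542,-.063,.25],-.49,8,.6,([.5,.125,.25],.215))
E
```

```text
[[[0.0001,0.0241,-0.0],0.0881,0.6],[[0.0022,0.024,-0.0],0.0881,0.6],[[0.0043,0.0237,-0.0],0.0881,0.6],[[0.0064,0.0232,-0.0],0.0881,0.6],[[0.0084,0.0226,-0.0],0.0881,0.6],[[0.0104,0.0217,-0.0],0.0881,0.6],[[0.0122,0.0207,-0.0],0.0881,0.6],[[0.014,0.0196,-0.0],0.0881,0.6]]
```

Call:
carry_out:
  commands:
    - [[0,0.001,0],0,0.6]
    - [[0,0,0],0,0.6]
    - [[0,0,0],0,0.6]
    - [[0,0,0],0,0.6]
    - [[0,0,-0.02],0,0.6]
    - [[0,0,-0.033],0,0.6]
    - [[0,0,-0.033],0,0.6]
    - [[0,0,-0.033],0,0.6]
    - [[0,0,0],0,0.6]

```text
time: 10.3
tool_pos: [0.5013, 0.1256, 0.2525]
tool_rot: [3.141, -0.005, 0.215]
contact_force: [0.4, -0.7, -1.0]
opening: 0.0549
grip_force: 0.0
```

Call:
carry_out:
  commands:
    - [[0.0001,0.0241,0],0.088,0.6]
    - [[0.0022,0.024,0],0.088,0.6]
    - [[0.0043,0.0237,0],0.088,0.6]
    - [[0.0064,0.0232,0],0.088,0.6]
    - [[0.0084,0.0226,0],0.088,0.6]
    - [[0.0104,0.0217,0],0.088,0.6]
    - [[0.0122,0.0207,0],0.088,0.6]
    - [[0.014,0.0196,0],0.088,0.6]
    - [[0,0,0],0,0.6]
    - [[0,0,0],0,0.6]

```text
time: 11.55
tool_pos: [0.5416, -0.0621, 0.2492]
tool_rot: [3.142, 0.002, -0.488]
contact_force: [-0.5, -0.0, 0.2]
opening: 0.0552
grip_force: 0.0
```

```bash
python3 - <<'E'
from h import *
np.set_printoptions(precision=4,suppress=True)
T=tool();w=robot.read_camera("wrist");cs={"scene":robot.read_camera("scene"),"side":robot.read_camera("side")}
print(T[:3,3],robot.observe()["tool_rot"])
for k in("lid_knob","catch_grip","lid_hinge"):
    rs=[]
    for n,c in [("w",w),*cs.items()]:
        for i in robot.tip_of(c,k)[:1]:
            t=T if n=="w" else None
            print(k,n,round(i["p"],2),np.round(i["at"],1),atz(c,i["at"],Z[k],t)); rs.append(ray(c,i["at"],t))
    if len(rs)>1: print("   tri",tri(rs))
cv2.imwrite("pics/w2.png",w["pixels"][...,::-1])
E
```

```text
[ 0.5416 -0.0621  0.2492] [-3.1416  0.0003 -0.4875]
lid_knob w 0.61 [323.4 206.5] [ 0.542  -0.0668  0.154 ]
lid_knob scene 0.59 [301.7 205. ] [ 0.5197 -0.0978  0.154 ]
lid_knob side 0.63 [356.2 176.1] [ 0.5521 -0.0368  0.154 ]
   tri [ 0.5404 -0.0676  0.1384]
catch_grip scene 0.58 [265.8 181.1] [0.4972 0.1421 0.13  ]
catch_grip side 0.95 [384.  205.3] [0.4959 0.1143 0.13  ]
   tri [0.496  0.1311 0.1365]
lid_hinge w 0.77 [322.7  41.2] [ 0.6575 -0.1276  0.104 ]
lid_hinge scene 0.55 [343.  216.1] [ 0.6457 -0.1488  0.104 ]
lid_hinge side 0.73 [317.3 182.5] [ 0.6621 -0.1198  0.104 ]
   tri [ 0.6592 -0.1313  0.0951]
```

View pics/w2.png

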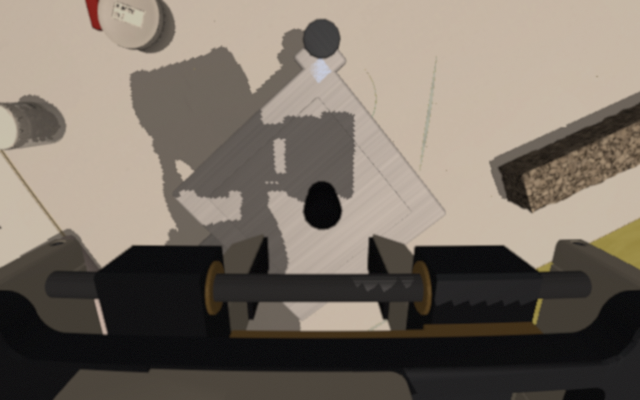

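The knob top at (322,208) and the hinge boss at (322,40) are both on the tool's centre line, so tool x points at the hinge as I meant it to. I descend and grip.

Call:
carry_out:
  commands:
    - [[0.002,0.002,0.02],0,0.6]
    - [[0,0,0.022],0,0.6]
    - [[0,0,0.022],0,0.6]
    - [[0,0,0.022],0,0.6]
    - [[0,0,0.021],0,0.6]
    - [[0,0,0],0,0.6]
    - [[0,0,0],0,0.3]
    - [[0,0,0],0,0.1]
    - [[0,0,0],0,0]
    - [[0,0,0],0,0]
  newtons: 15

```text
time: 13.4
tool_pos: [0.5428, -0.0666, 0.1438]
tool_rot: [3.14, -0.001, -0.489]
contact_force: [-2.2, -4.5, 3.1]
opening: 0.0306
grip_force: 15.0
```

Call:
carry_out:
  commands:
    - [[0.0003,0.0081,0],-0.06,0]
    - [[0.0003,0.0081,0],-0.06,0]
    - [[0.0004,0.0108,0],-0.08,0]
    - [[0.0004,0.0108,0],-0.08,0]
    - [[0.0004,0.0108,0],-0.08,0]
    - [[0.0004,0.0108,0],-0.08,0]
    - [[0,0,0],0,0]

```text
time: 14.28
tool_pos: [0.5278, -0.123, 0.1438]
tool_rot: [3.141, -0.002, -0.05]
contact_force: [1.4, -0.2, 3.8]
opening: 0.0307
grip_force: 15.0
```

Call:
carry_out:
  commands:
    - [[0.0004,0.0108,0],-0.08,0]
    - [[0.0004,0.0108,0],-0.08,0]
    - [[0.0004,0.0108,0],-0.08,0]
    - [[0.0004,0.0108,0],-0.08,0]
    - [[0.0004,0.0108,0],-0.08,0]
    - [[0.0004,0.0108,0],-0.08,0]
    - [[0.0004,0.0108,0],-0.08,0]
    - [[0,0,0],0,0]

```text
time: 15.28
tool_pos: [0.5459, -0.1946, 0.1438]
tool_rot: [3.14, -0.003, 0.51]
contact_force: [5.0, 2.0, 1.9]
opening: 0.0305
grip_force: 15.0
```

Call:
carry_out:
  commands:
    - [[0.0004,0.0108,0],-0.08,0]
    - [[0.0004,0.0108,0],-0.08,0]
    - [[0.0004,0.0108,0],-0.08,0]
    - [[0.0004,0.0108,0],-0.08,0]
    - [[0.0004,0.0108,0],-0.08,0]
    - [[0.0004,0.0108,0],-0.08,0]
    - [[0.0004,0.0108,0],-0.08,0]
    - [[0.0003,0.0067,0],-0.05,0]
    - [[0,0,0],0,0]
    - [[0,0,0],0,0]

```text
time: 16.52
tool_pos: [0.6048, -0.2476, 0.1438]
tool_rot: [3.14, -0.004, 1.12]
contact_force: [5.4, 9.7, 3.5]
opening: 0.0311
grip_force: 15.0
```

The lid angle comes out at about 1.62 rad. I release, rise and go over the chamber.

```bash
python3 - <<'E'
from h import *
plan([.534,-.023,.30],1.787,7,.76,([.605,-.2475,.25],1.12))
E
```

```text
[[[0.0244,-0.0231,-0.0071],-0.0953,0.76],[[0.0265,-0.0207,-0.0071],-0.0953,0.76],[[0.0284,-0.0181,-0.0071],-0.0953,0.76],[[0.03,-0.0153,-0.0071],-0.0953,0.76],[[0.0313,-0.0124,-0.0071],-0.0953,0.76],[[0.0323,-0.0093,-0.0071],-0.0953,0.76],[[0.0331,-0.0062,-0.0071],-0.0953,0.76]]
```

Call:
carry_out:
  commands:
    - [[0,-0.001,0],0,0.6]
    - [[0,0,0],0,0.6]
    - [[0,0,0],0,0.6]
    - [[0,0,0],0,0.6]
    - [[0,0,-0.02],0,0.76]
    - [[0,0,-0.03],0,0.76]
    - [[0,0,-0.03],0,0.76]
    - [[0,0,-0.026],0,0.76]
    - [[0,0,0],0,0.76]

```text
time: 17.65
tool_pos: [0.6028, -0.2509, 0.2512]
tool_rot: [3.137, 0.0, 1.12]
contact_force: [-0.1, -0.2, 0.1]
opening: 0.0699
grip_force: 0.0
```

Call:
carry_out:
  commands:
    - [[0.0244,-0.0231,-0.0071],-0.0953,0.76]
    - [[0.0265,-0.0207,-0.0071],-0.0953,0.76]
    - [[0.0284,-0.0181,-0.0071],-0.0953,0.76]
    - [[0.03,-0.0153,-0.0071],-0.0953,0.76]
    - [[0.0313,-0.0124,-0.0071],-0.0953,0.76]
    - [[0.0323,-0.0093,-0.0071],-0.0953,0.76]
    - [[0.0331,-0.0062,-0.0071],-0.0953,0.76]
    - [[0,0,0],0,0.76]
    - [[0,0,0],0,0.76]

```text
time: 18.77
tool_pos: [0.5306, -0.0262, 0.2977]
tool_rot: [-3.14, -0.0, 1.787]
contact_force: [1.0, 0.3, -0.3]
opening: 0.0695
grip_force: 0.0
```

```bash
python3 - <<'E'
from h import *
np.set_printoptions(precision=4,suppress=True)
T=tool();w=robot.read_camera("wrist")
print(T[:3,3],robot.observe()["tool_rot"])
for i in robot.tip_of(w,"jar")[:2]: print("tip",round(i["p"],2),i["at"],atz(w,i["at"],.012,T))
for i in robot.find_in(w,"jar")[:2]: print("find",round(i["p"],2),i["at"],atz(w,i["at"],.048,T))
for k in("lid_hinge","lid_knob","catch_grip","chamber"):
    for i in robot.tip_of(w,k)[:1]: print(k,round(i["p"],2),i["at"],atz(w,i["at"],Z[k],T))
cv2.imwrite("pics/w3.png",w["pixels"][...,::-1])
E
```

```text
[ 0.5306 -0.0262  0.2977] [-3.1401 -0.0001  1.7864]
tip 0.89 [313.5, 182.0] [ 0.5296 -0.0478  0.012 ]
find 0.7 [314.9, 191.6] [ 0.5328 -0.0517  0.048 ]
catch_grip 0.64 [315.8, 21.2] [0.4963 0.1242 0.13  ]
chamber 0.93 [319.1, 185.2] [ 0.5389 -0.0533  0.    ]
```

View pics/w3.png

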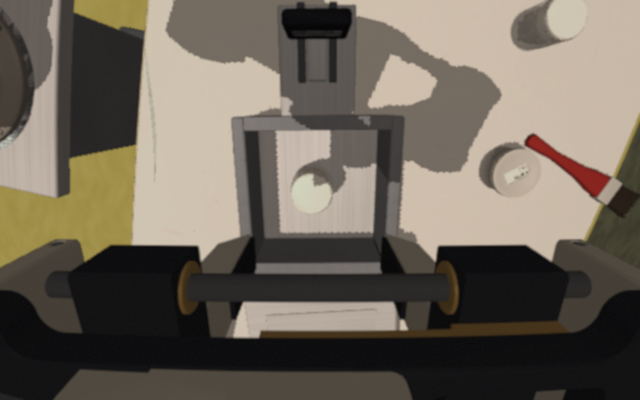

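The jar's lid is at (312,192) inside the open chamber, and the mouth is clear. That puts the jar at about (0.529, -0.046), 10 mm from the middle, which is within the limit. I descend and grip.

```bash
python3 - <<'E'
from h import *
T=tool();w=robot.read_camera("wrist");print(atz(w,(312,192),.084,T))
plan([.529,-.046,.26],1.787,2,.76)
E
```

```text
[ 0.52846832 -0.04407295  0.084     ]
[[[-0.0095,-0.003,0.0193],0.0001,0.76],[[-0.0095,-0.003,0.0193],0.0001,0.76]]
```

Call:
carry_out:
  commands:
    - [[-0.009,-0.003,0.019],0,0.76]
    - [[-0.009,-0.003,0.019],0,0.76]
    - [[0,0,0.028],0,0.76]
    - [[0,0,0.028],0,0.76]
    - [[0,0,0.028],0,0.76]
    - [[0,0,0.028],0,0.76]
    - [[0,0,0.028],0,0.76]
    - [[0,0,0.028],0,0.76]
    - [[0,0,0.028],0,0.76]
    - [[0,0,0],0,0.76]
    - [[0,0,0],0,0.65]
    - [[0,0,0],0,0.55]
    - [[0,0,0],0,0.45]
    - [[0,0,0],0,0.4]
    - [[0,0,0],0,0.4]
  newtons: 12

```text
time: 21.05
tool_pos: [0.5291, -0.0448, 0.0658]
tool_rot: [3.14, 0.001, 1.788]
contact_force: [-2.6, 0.2, 6.6]
opening: 0.0499
grip_force: 12.0
```

Call:
carry_out:
  commands:
    - [[0,0,-0.01],0,0.4]
    - [[0,0,-0.015],0,0.4]
    - [[0,0,-0.025],0,0.4]
    - [[0,0,-0.03],0,0.4]
    - [[0,0,-0.03],0,0.4]
    - [[0,0,-0.03],0,0.4]
    - [[0,0,-0.025],0,0.4]
    - [[0,0,-0.015],0,0.4]
    - [[0,0,0],0,0.4]
    - [[0,0,0],0,0.4]

```text
time: 22.3
tool_pos: [0.5283, -0.0445, 0.2438]
tool_rot: [-3.14, -0.001, 1.788]
contact_force: [-0.3, 0.0, -1.4]
opening: 0.0495
grip_force: 12.0
```

```bash
python3 - <<'E'
from h import *
np.set_printoptions(precision=4,suppress=True)
T=tool();cs=[robot.read_camera(n) for n in("wrist","scene","side")]
s=robot.observe();print(T[:3,3],s["contact_force"],s["opening"])
for k in("pan","jar","balance"):
    rs=[]
    for n,c in enumerate(cs):
        for i in robot.tip_of(c,k)[:1]:
            t=T if n==0 else None
            print(k,n,round(i["p"],2),np.round(i["at"],1),atz(c,i["at"],{"jar":.195}.get(k,Z[k]),t)); rs.append(ray(c,i["at"],t))
    if len(rs)>1: print("   tri",tri(rs))
plan([.552,.359,.25],1.787,14,.4)
E
```

```text
[ 0.5283 -0.0445  0.2438] [ 0.153  -0.6505 -0.8456] 0.04957764942413857
pan 2 0.74 [316.6 184.3] [ 0.6641 -0.2257  0.058 ]
jar 0 0.83 [320.6 232.5] [ 0.5311 -0.0451  0.195 ]
jar 1 0.69 [292.7 185.5] [ 0.5182 -0.0365  0.195 ]
jar 2 0.91 [366.3 162.4] [ 0.5253 -0.0355  0.195 ]
   tri [ 0.5245 -0.0404  0.1956]
balance 0 0.67 [531.2 162. ] [0.7913 0.0298 0.    ]
balance 1 0.58 [254.5 185.8] [0.5292 0.3489 0.    ]
   tri [0.4884 0.0251 0.251 ]
[[[0.0278,0.0078,-0.0004],0.0001,0.4],[[0.0278,0.0078,-0.0004],0.0001,0.4],[[0.0278,0.0078,-0.0004],0.0001,0.4],[[0.0278,0.0078,-0.0004],0.0001,0.4],[[0.0278,0.0078,-0.0004],0.0001,0.4],[[0.0278,0.0078,-0.0004],0.0001,0.4],[[0.0278,0.0078,-0.0004],0.0001,0.4],[[0.0278,0.0078,-0.0004],0.0001,0.4],[[0.0278,0.0078,-0.0004],0.0001,0.4],[[0.0278,0.0078,-0.0004],0.0001,0.4],[[0.0278,0.0078,-0.0004],0.0001,0.4],[[0.0278,0.0078,-0.0004],0.0001,0.4],[[0.0278,0.0078,-0.0004],0.0001,0.4],[[0.0278,0.0078,-0.0004],0.0001,0.4]]
```

Call:
carry_out:
  commands:
    - [[0.014,0.004,0],0,0.4]
    - [[0.0278,0.0078,0],0,0.4]
    - [[0.0278,0.0078,0],0,0.4]
    - [[0.0278,0.0078,0],0,0.4]
    - [[0.0278,0.0078,0],0,0.4]
    - [[0.0278,0.0078,0],0,0.4]
    - [[0.0278,0.0078,0],0,0.4]
    - [[0.0278,0.0078,0],0,0.4]
    - [[0.0278,0.0078,0],0,0.4]
    - [[0.0278,0.0078,0],0,0.4]
    - [[0.0278,0.0078,0],0,0.4]
    - [[0.0278,0.0078,0],0,0.4]
    - [[0.0278,0.0078,0],0,0.4]
    - [[0.0278,0.0078,0],0,0.4]
    - [[0.014,0.004,0],0,0.4]
    - [[0,0,0],0,0.4]
    - [[0,0,0],0,0.4]

```text
time: 25.02
tool_pos: [0.5517, 0.3584, 0.2446]
tool_rot: [-3.141, 0.001, 1.787]
contact_force: [0.4, -0.3, -0.9]
opening: 0.0492
grip_force: 12.0
```

```bash
python3 - <<'E'
from h import *
np.set_printoptions(precision=4,suppress=True)
T=tool();cs=[robot.read_camera(n) for n in("wrist","scene","side")]
print(T[:3,3],robot.observe()["contact_force"])
for k in("pan","jar"):
    rs=[]
    for n,c in enumerate(cs):
        for i in robot.tip_of(c,k)[:1]:
            t=T if n==0 else None
            print(k,n,round(i["p"],2),np.round(i["at"],1),atz(c,i["at"],{"jar":.19}.get(k,Z[k]),t)); rs.append(ray(c,i["at"],t))
    if len(rs)>1: print("   tri",tri(rs))
a=cs[0]["pixels"];b=cv2.resize(cs[2]["pixels"][180:380,300:460],(320,400))
cv2.imwrite("pics/p1.png",cv2.resize(np.hstack([a,b]),(800,333))[...,::-1])
E
```

```text
[0.5517 0.3584 0.2446] [-0.124  -0.5665 -0.3994]
pan 0 0.68 [318.6 188.2] [0.5545 0.3534 0.058 ]
pan 1 0.97 [257.9 173.7] [0.5431 0.3385 0.058 ]
pan 2 0.84 [373.5 286.8] [0.5512 0.3559 0.058 ]
   tri [0.551  0.3513 0.0524]
jar 0 0.87 [320.1 233.9] [0.5551 0.3544 0.19  ]
jar 1 0.48 [253.7 142.1] [0.5401 0.3589 0.19  ]
jar 2 0.79 [376.8 227.3] [0.5518 0.3521 0.19  ]
   tri [0.5492 0.3571 0.1915]
```

View pics/p1.png

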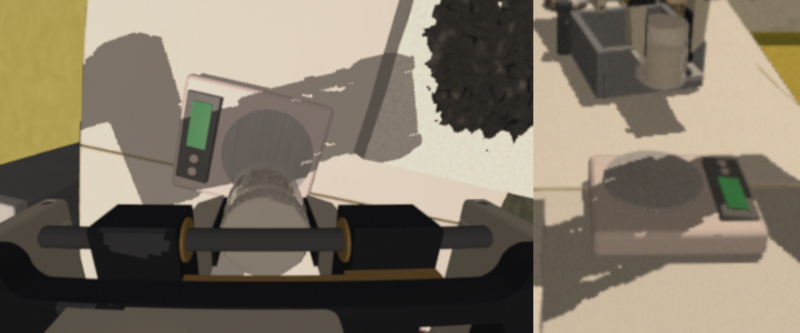

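```bash
python3 - <<'E'
from h import *
from scipy.optimize import least_squares
T=tool();w=robot.read_camera("wrist");si=robot.read_camera("side")
v=w["pixels"]
c=dict(w);c["view"]=np.linalg.inv(T@w["T_tool_cam"])
th=np.linspace(0,2*np.pi,200)
def ext(p,c): 
    e=np.array([proj(c,[p[0]+.06*np.cos(t),p[1]+.06*np.sin(t),.058]) for t in th]); return e[:,0].min(),e[:,0].max(),e[:,1].min(),e[:,1].max()
for p in((.5515,.359),(.5525,.3565),(.5545,.3534)): print(p,np.round(ext(p,c)),np.round(ext(p,si)))
for n,x,r in(("w",v,(110,230,250,390)),("s",si["pixels"],(255,330,320,420))):
    cv2.imwrite(f"pics/z{n}.png",cv2.resize(x[r[0]:r[1],r[2]:r[3]],None,fx=4,fy=4)[...,::-1])
a=cv2.imread("pics/zw.png");b=cv2.imread("pics/zs.png");b=cv2.copyMakeBorder(b,0,a.shape[0]-b.shape[0],0,0,0)
b=b[:, :240] if a.shape[1]+b.shape[1]<=0 else b
o=np.hstack([a,b]);cv2.imwrite("pics/z.png",cv2.resize(o,(800,int(o.shape[0]*800/o.shape[1]))));print(o.shape)
E
```

```text
(0.5515, 0.359) [261. 372. 126. 235.] [344. 404. 271. 307.]
(0.5525, 0.3565) [262. 373. 129. 237.] [343. 403. 270. 306.]
(0.5545, 0.3534) [263. 374. 132. 240.] [342. 402. 270. 305.]
(480, 960, 3)
```

View pics/z.png

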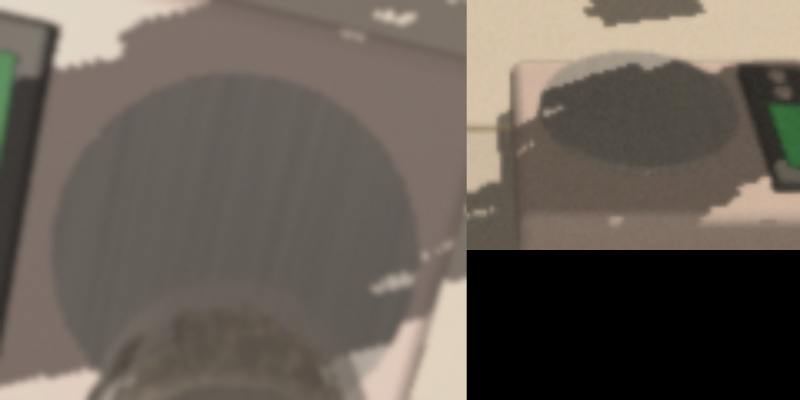

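The pan edges in the wrist view (columns 265–374, top row 132) and the side view (342–401, 271–305) fit a pan centre of about (0.555, 0.354). I correct by about 3 mm and lower, slowing near the end.

Call:
carry_out:
  commands:
    - [[-0.0025,0.002,0.01],0,0.4]
    - [[0,0,0.018],0,0.4]
    - [[0,0,0.02],0,0.4]
    - [[0,0,0.02],0,0.4]
    - [[0,0,0.02],0,0.4]
    - [[0,0,0.018],0,0.4]
    - [[0,0,0.01],0,0.4]
    - [[0,0,0.006],0,0.4]
    - [[0,0,0.003],0,0.4]
    - [[0,0,0.002],0,0.4]
    - [[0,0,0],0,0.4]
    - [[0,0,0],0,0.4]

```text
time: 27.08
tool_pos: [0.5544, 0.3572, 0.118]
tool_rot: [3.141, -0.0, 1.788]
contact_force: [-0.1, 0.5, -1.8]
opening: 0.0493
grip_force: 12.0
```

Call:
carry_out:
  commands:
    - [[0,0,0.001],0,0.4]
    - [[0,0,0.001],0,0.4]
    - [[0,0,0.001],0,0.4]
    - [[0,0,0.001],0,0.4]
    - [[0,0,0],0,0.4]

```text
time: 27.7
tool_pos: [0.5542, 0.3571, 0.1135]
tool_rot: [-3.141, 0.0, 1.788]
contact_force: [0.2, -0.3, -1.9]
opening: 0.0494
grip_force: 12.0
```

Call:
carry_out:
  commands:
    - [[0,0,0.001],0,0.4]
    - [[0,0,0.0005],0,0.4]
    - [[0,0,0],0,0.4]
    - [[0,0,0],0,0.4]

```text
time: 28.2
tool_pos: [0.5543, 0.3571, 0.1122]
tool_rot: [3.142, 0.0, 1.788]
contact_force: [-0.2, -0.4, -2.8]
opening: 0.0492
grip_force: 12.0
```

Call:
carry_out:
  commands:
    - [[0,0,0.001],0,0.4]
    - [[0,0,0],0,0.4]
    - [[0,0,0],0,0.4]

```text
time: 28.58
tool_pos: [0.5544, 0.3573, 0.1118]
tool_rot: [3.141, -0.0, 1.788]
contact_force: [-1.7, -1.1, 5.3]
opening: 0.0496
grip_force: 12.0
```

Call:
carry_out:
  commands:
    - [[0,0,0.001],0,0.4]
    - [[0,0,0],0,0.4]
    - [[0,0,0],0,0.4]

```text
time: 28.95
tool_pos: [0.5545, 0.3572, 0.1118]
tool_rot: [3.14, -0.0, 1.788]
contact_force: [-2.8, -1.6, 10.1]
opening: 0.0494
grip_force: 12.0
```

Touchdown came at exactly the predicted height. I ease off 1 mm, open slowly, then retreat upward.

Call:
carry_out:
  commands:
    - [[0,0,-0.001],0,0.4]
    - [[0,0,0],0,0.56]
    - [[0,0,0],0,0.62]
    - [[0,0,0],0,0.7]
    - [[0,0,0],0,0.78]
    - [[0,0,0],0,0.78]
    - [[0,0,0],0,0.78]
    - [[0,0,-0.01],0,0.78]
    - [[0,0,-0.02],0,0.78]
    - [[0,0,-0.03],0,0.78]
    - [[0,0,-0.03],0,0.78]
    - [[0,0,-0.03],0,0.78]
    - [[0,0,-0.02],0,0.78]
    - [[0,0,-0.01],0,0.78]
    - [[0,0,0],0,0.78]

```text
time: 30.82
tool_pos: [0.5544, 0.3572, 0.2619]
tool_rot: [3.14, -0.0, 1.788]
contact_force: [0.1, -0.3, -0.1]
opening: 0.0718
grip_force: 0.0
```

```bash
python3 - <<'E'
from h import *
np.set_printoptions(precision=4,suppress=True)
T=tool();cs=[robot.read_camera(n) for n in("wrist","scene","side")]
for k,z in(("pan",.058),("jar",.058),("lid_knob",.154),("catch_grip",.13)):
    rs=[]
    for n,c in enumerate(cs):
        for i in robot.tip_of(c,k)[:1]:
            t=T if n==0 else None
            print(k,n,round(i["p"],2),np.round(i["at"],1),atz(c,i["at"],z,t)); rs.append(ray(c,i["at"],t))
    if len(rs)>1: print("   tri",tri(rs))
a=cs[0]["pixels"];b=cv2.resize(cs[2]["pixels"][150:350,260:460],(400,400))
cv2.imwrite("pics/p2.png",cv2.resize(np.hstack([a,b]),(800,308))[...,::-1])
E
```

```text
pan 1 0.81 [257.1 173.5] [0.5408 0.3416 0.058 ]
pan 2 0.84 [372.  287.1] [0.5543 0.3568 0.058 ]
   tri [0.5491 0.3514 0.0526]
jar 0 0.56 [320.6 182.9] [0.5593 0.3549 0.058 ]
jar 1 0.64 [256.1 170.4] [0.5476 0.3692 0.058 ]
jar 2 0.67 [370.  287.3] [0.5584 0.3574 0.058 ]
   tri [0.5544 0.3596 0.0611]
lid_knob 1 0.58 [346.5 227.9] [ 0.5784 -0.2725  0.154 ]
lid_knob 2 0.8 [331.6 159.9] [ 0.616  -0.1921  0.154 ]
   tri [ 0.6063 -0.244   0.1333]
catch_grip 0 0.17 [301.5 169.4] [0.5357 0.3791 0.13  ]
catch_grip 1 0.65 [265.4 182.7] [0.4912 0.1317 0.13  ]
catch_grip 2 0.66 [384.2 206.8] [0.4969 0.1235 0.13  ]
   tri [0.5343 0.301  0.1176]
```

View pics/p2.png

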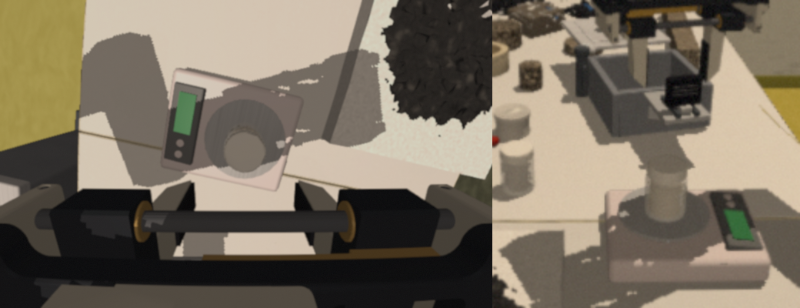

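The jar stands upright in the middle of the pan, the lid is open and the catch is drawn. The gripper is clear of everything.

```bash
python3 -c "
from cell import robot
print(robot.hand_in())"
```

```text
the job is handed in; nothing more can be done
None
```

The job is handed in: the catch is drawn to its stop, the lid is left open at about 1.6 rad, and the jar stands upright and released, within a few millimetres of the middle of the balance pan.

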